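# Clamp the lid on the marinating box

### The job

The white marinating box is filled and ready to be closed. Put the blue lid on it so that it sits level in the mouth, then lay the clamp bar lengthwise over the lid: tuck one end under the lip of the steel pocket at one end of the box and press the other end down until the red spring catch snaps over it, so that the bar lies level and holds the lid squeezed on its rubber seal by itself. Leave the oil bottle, the onion and the green pepper standing where they are.

Things in the scene. Friction and masses are not known exactly. Their poses are not given: they have to be found in the camera images.
- box: White open box 160 (x) x 120 (y) mm, fixed, filled below its rim. Origin: centre of its underside; x lengthwise, z up. Walls 5 mm, top at z 65 mm, mouth 150 x 110 mm; a black rubber seal lies round the rim, its top at z 75 mm when free. Steel pocket at the -x end, red sprung catch at the +x end; the lid lies between them.
- pocket (a point): Inner lower edge of the pocket's lip, mid-width (box x -88, z 103). The pocket opens towards the box centre: lip 6 mm thick, x -108 to -88; back wall face x -104; 32 mm clear between cheeks (x -108 to -86); floor z 58 mm. The bar end enters under the lip tilted, that end 15 to 20 degrees lower, so that the other end passes above the catch.
- catch_edge (a point): Inner tip of the red catch ledge, underside, mid-width, at rest (box x 86, z 103 mm). From it a 28 mm wide ramp climbs outward to x 100, z 127 mm; the upright's inner face is at x 96, hinged at z 30. A bar end pressed down on the ramp pushes the catch outward until it springs back over the bar's top.
- catch (a joint): Catch angle, rad: 0 at rest, grows (to 0.4) as it is pushed outward, sprung back. 2 N at the ledge starts it, 3 N moves it clear (0.1 rad). Pressing the bar end down past the ramp takes roughly 5 to 20 N.
- seal (a joint): How far the rubber seal is squeezed down, m: 0 free, 0.008 fully. Springy: 6 N before it yields, then 1 N per mm. It hardly gives under the weight of lid and bar; about 0.004 with the bar clamped level.
- lid: Blue lid, 0.2-0.4 kg. Origin: centre of its underside; x lengthwise, z up. Plug 142 x 102 x 8 mm (enters the mouth), above it a plate 160 x 120 mm, z 8 to 14 (rests on the seal: origin then at box z 67). On top two steel saddle walls, 50 mm long in x, 48 mm over their outsides in y, top z 38: grip across both. Between them (38 mm) a pad 30 mm long, top z 28, carries the bar. Same both ways.
- bar: Dark grey metal clamp bar 196 (x) x 24 (y) x 12 (z) mm, 0.16-0.3 kg, with a black upright grip block in the middle of its top, 60 (x) x 22 (y) mm, z 12 to 52. Origin: centre of its underside; x lengthwise, z up. Same both ways. Clamped, it lies between the saddle walls, underside at box z 91 mm, one end under the lip, the other under the catch ledge.
- oil: Bystander: green oil bottle, 60 mm diameter, 190 mm tall, origin at the centre of its foot, z up. Leave alone.
- onion: Bystander: purple onion, 78 mm diameter and tall, origin at its foot. Leave alone.
- pepper: Bystander: green bell pepper, 82 mm diameter, 96 mm tall, origin at its foot. Leave alone.
There are look-alikes about, which are no part of the job. What is meant by the lid is not pink or purple, and is the smaller of those in its own colour.

How it is judged:
By the outcome, as a careful person would: the job done as asked, in the order asked, and still so for the second after the job is handed in, with the robot touching nothing.
It also fails if it takes over 54 s, if anything falls off the work surface, if the arm or the gripper's body presses on something with over 40 N, if the wrist force passes 120 N, or if a joint passes its speed limit or range.

### The arm

A 6-joint arm with a two-finger parallel gripper is mounted at the origin on the work surface. World frame = base frame: x ahead of the robot, y to its left, z up, the work surface at z = 0. Lengths are in m, angles in rad, forces in N, time in s.
With the tool pointing down it reaches from about 0.25 to 0.775 m from the base axis. Payload 4 kg.
Tool frame: the origin (TCP) lies midway between the tips of the shut fingers; the grasp point (between the pads) lies 19 mm behind it; z points along the fingers, y is the line along which they close (so a half turn about z gives the same grasp; the last joint's range is limited). The gripper opens to 94 mm and grips with 3 to 60 N. Pads are 16 mm wide; open, the fingers measure 119 mm over their backs; the gripper's body (75 mm by 177 mm) begins 78 mm behind the grasp point.
Start: joints at [-1.444, 0.087, 1.371, -0, 1.684, -0.103], TCP at [0.125, -0.536, 0.206] pointing down, gripper open.
Joint ranges: [-3.1, 3.1], [-0.76, 2.03], [0.27, 2.55], [-1.08, 4.22], [0.17, 2.65], [-2.57, 2.57]. Speed limits (rad/s): [2.79, 2.79, 3.14, 3.14, 3.14, 3.14].

### API

Orientations are given as [roll, pitch, yaw] about the fixed x, y, z axes, in that order (R = Rz(yaw) Ry(pitch) Rx(roll)).
In Python, from bench import robot gives the robot as it stands. The module is installed in compiled form; this text tells all that it offers.
- The arm moves only by the tool arm_command, never from a script. Its argument "targets" is a list of rows, each a list of 4 numbers: the shift along the world's x, y, z as a fraction of full scale, then the turn about the world's z as a fraction of full scale. A call has 1 to 8 rows; each row is the pose to reach, as a shift and turn from the pose commanded when the call began; what a row does not reach only later rows make up. Full scale, the value 1, is 0.5 m for a shift and 120 degrees for a turn. A row lasts 1/12 s, in which the tool goes at most 41.7 mm and 7.16 degrees, less where a joint would pass 70% of its speed; a pose out of reach is approached as far as the arm can. A call with a number of a shift or a turn outside -1 to 1 is refused whole. A call with a gripper value outside its range is refused whole. "claw" is the closure, from 0 (fully open) to 1 (shut), set as the call begins (left out, the last holds). The fingers move at their own pace and stop on an object; the grip force is fixed at half the most. Time passes only in rows, so rows that repeat a pose let the fingers close. It gives the time, the measured TCP pose, the force, the opening and the grip force at its end, in the units of the state.
- robot.get_obs(): the state, without advancing time (a new reading comes with each control period).
- robot.snapshot(name): name is "scene" or "side" or "wrist"; returns the picture (400x640x3 uint8, red, green, blue); there is no depth.
- robot.camera_info(name): a dict with "vfov" (degrees; the focal length in pixels is half the picture's height over the tangent of half this angle, whatever the lens; pixels are square), "cx", "cy" (the principal point, pixels), "extrinsics" (4x4, takes a point from camera to world coordinates); the wrist camera has in their place "T_tool_cam" (4x4, takes a point from camera to tool coordinates, whose origin is the TCP and whose axes are the flange's). Camera axes: x right, y up, looking along -z (the intrinsics and any distortion apply to the point x, -y, -z); pixel columns grow to the right and rows downward; lengths in m; the calibration is good to about 2 mm. A picture is of the moment at which its call begins: read the wrist's pose just before it. camera_info takes no time and is no camera call.
- robot.close_job(): hands the job in; it is judged then, once.
The state is a dict: "time": time; "joint_positions": joint angles; "qvel": joint speeds; "joint_torque": joint torques, N m; "tool_pos": TCP position; "ee_rot": TCP orientation; "wrist_force": force on the tool from outside, world axes, zero at the start; "wrist_torque": the same for the moment, N m; "width": finger opening in m; "finger_force": force on a finger pad.
Only numpy, scipy, OpenCV 4.12 (cv2) and the standard library are available. Lean on these libraries where they do the work, as an engineer would, in place of code of your own. Each camera call takes 0.05 s, during which the arm holds its last target. There are 200 camera calls.

## Working session

There is one attempt and no reset: what is moved stays moved. The work goes in short steps, Python scripts to look and compute and a tool call to move; the robot and the scene stay as the last step left them, time stands still between calls to the robot, and variables do not carry over. Pictures are saved under pics/ and viewed, at most 10 in all, crops included, and the job is handed in when it is done.

Besides the shell and the picture viewer there is one more tool, called after "Request:" by a JSON object that holds its "method" and its "body". arm_command: Moves the arm, as the interface text tells. Shift numbers are shares of 0.5 m and turn numbers shares of 120 degrees, none past 1 either way. Its arguments: {"type":"object","properties":{"targets":{"type":"array"},"claw":{"type":"number"}},"required":["targets"]}

```bash
mkdir -p pics; ls
python3 - <<'E'
from bench import robot
import cv2
for n in ["scene","side"]:
    cv2.imwrite(f"pics/{n}0.png",robot.snapshot(n)[:,:,::-1])
    print(n,robot.camera_info(n))
print(robot.camera_info("wrist"))
o=robot.get_obs();print(o)
E
```

```text
pics
scene {'vfov': 54.30340455762642, 'cx': 322.5471282539033, 'cy': 203.13719165027794, 'extrinsics': array([[-0.38244678, -0.55483517,  0.73884531,  1.25314938],
       [ 0.92387881, -0.2413173 ,  0.29700825,  0.39868313],
       [ 0.01350553,  0.79619338,  0.60489149,  0.72270665],
       [ 0.        ,  0.        ,  0.        ,  1.        ]])}
side {'vfov': 48.03519976897708, 'cx': 315.3909887293873, 'cy': 202.7017245143979, 'extrinsics': array([[-0.76928489,  0.41955375, -0.48184584, -0.1800535 ],
       [-0.63885333, -0.49545357,  0.58855092,  0.89515722],
       [ 0.0081965 ,  0.76059215,  0.64917825,  0.97726283],
       [ 0.        ,  0.        ,  0.        ,  1.        ]])}
{'vfov': 58.88733451933914, 'cx': 314.22035085473334, 'cy': 194.95533798524707, 'T_tool_cam': array([[-6.14283913e-05,  9.64876980e-01,  2.62702133e-01,
         7.54144581e-02],
       [ 9.99999898e-01, -5.80187932e-05,  4.46929691e-04,
         6.04681297e-04],
       [ 4.46473831e-04,  2.62702133e-01, -9.64876878e-01,
        -1.79344109e-01],
       [ 0.00000000e+00,  0.00000000e+00,  0.00000000e+00,
         1.00000000e+00]])}
{'time': 0.1, 'joint_positions': array([-1.44408024e+00,  8.78981502e-02,  1.37207914e+00, -2.09501966e-05,
        1.68358788e+00, -1.03109438e-01]), 'qvel': array([ 0.00065225, -0.00102045, -0.00328819, -0.00064703, -0.00064779,
        0.00041694]), 'joint_torque': array([ 3.18797720e-03, -3.41249013e+01, -3.03301156e+01,  7.21496134e-02,
        3.03479412e-02, -1.00388243e-04]), 'tool_pos': array([ 0.12521608, -0.53506015,  0.20442406]), 'ee_rot': array([-3.13962847e+00, -1.82313688e-04,  2.29823009e-01]), 'wrist_force': array([-0.398732  ,  0.60319106,  0.88877606]), 'wrist_torque': array([-0.02002089, -0.02419214, -0.02178165]), 'finger_force': 0.0, 'width': 0.09386242048382532}
```

View pics/scene0.png

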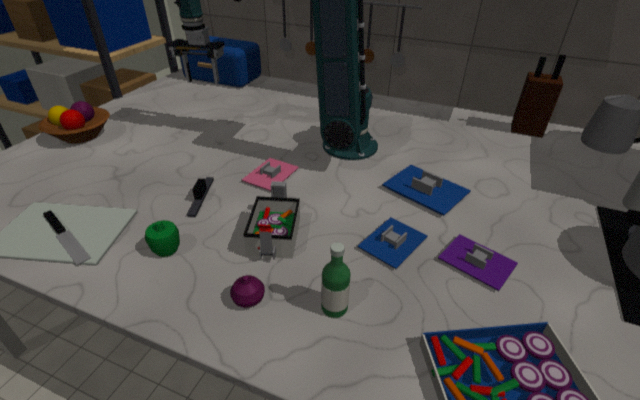

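View pics/side0.png

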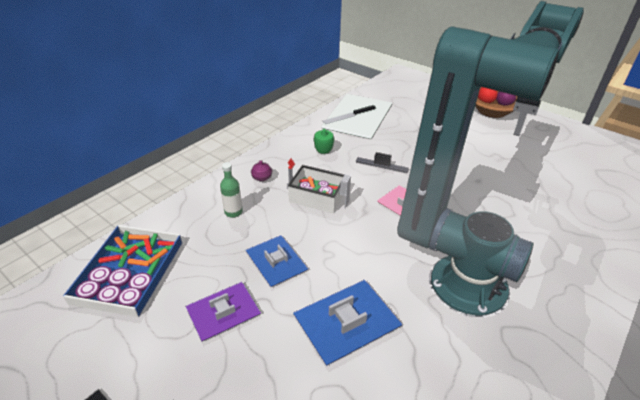

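Scene view. Lid candidates are pink (270,173), large blue (426,189), small blue (393,242) and purple (478,262). I choose the small blue one at (393,242), which is at (277,260) in the side view. The bar is at (201,195), not the knife at (66,237). The box is at (273,218), with the red catch at (265,230) and the pocket at (280,190).

Run:
```python
import cv2
a=cv2.imread("pics/scene0.png")[150:300,180:440]
cv2.imwrite("pics/c1.png",cv2.resize(a,None,fx=3,fy=3,interpolation=cv2.INTER_CUBIC))
a=cv2.imread("pics/side0.png")[140:300,230:430]
cv2.imwrite("pics/c2.png",cv2.resize(a,None,fx=3.75,fy=3.75,interpolation=cv2.INTER_CUBIC))
```

```text
(no output)
```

View pics/c1.png

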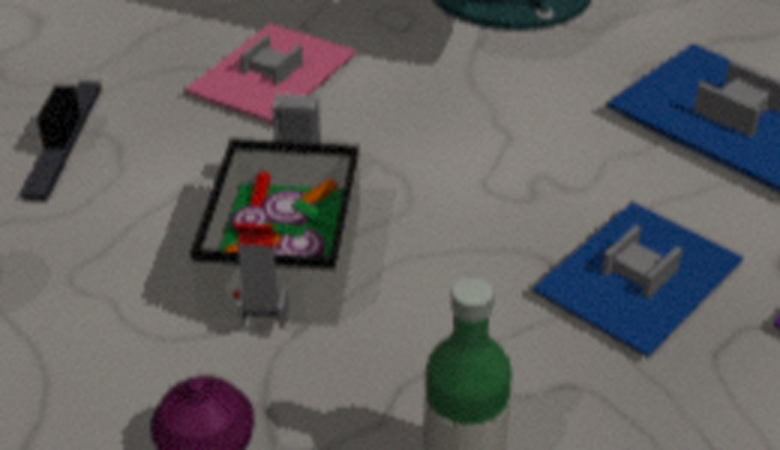

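View pics/c2.png

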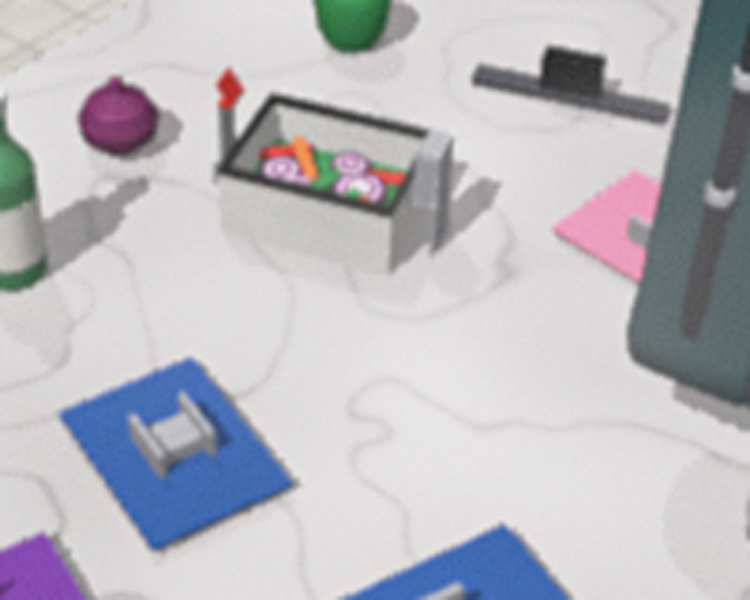

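The crops confirm the small blue lid at c1 (638,280) and c2 (180,450). The box shows its red catch at c1 (255,232) and the pocket at c1 (297,110). The bar lies with its block up. Next I fit the poses from corners seen in both views.

```bash
cat > h.py <<'E'
import numpy as np
from bench import robot
from scipy.optimize import least_squares
def cam(n):
    c=robot.camera_info(n); f=200/np.tan(np.radians(c["vfov"]/2)); return f,c["cx"],c["cy"],c.get("extrinsics",c.get("T_tool_cam"))
def proj(n,P,T=None):
    f,cx,cy,E=cam(n); E=E if T is None else T
    q=(np.atleast_2d(P)-E[:3,3])@E[:3,:3]
    return np.c_[cx-f*q[:,0]/q[:,2], cy+f*q[:,1]/q[:,2]]
def ray(n,uv,z,T=None):
    f,cx,cy,E=cam(n); E=E if T is None else T
    d=E[:3,:3]@np.array([(uv[0]-cx)/f,-(uv[1]-cy)/f,-1]); return E[:3,3]+d*(z-E[2,3])/d[2]
C1=lambda p:(np.array(p)+.5)/3-.5+[180,150]
C2=lambda p:(np.array(p)+.5)/3.75-.5+[230,140]
def world(pose,loc):
    x,y,a=pose; c,s=np.cos(a),np.sin(a); loc=np.array(loc)
    return np.c_[x+c*loc[:,0]-s*loc[:,1], y+s*loc[:,0]+c*loc[:,1], loc[:,2]]
def fit(obs,p0):
    # obs: list of (cam, pixels, local pts, T)
    r=lambda p:np.concatenate([(proj(n,world(p,l),T)-u).ravel() for n,u,l,T in obs])
    s=least_squares(r,p0,loss="soft_l1"); return s.x,r(s.x).reshape(-1,2)
def wristT():
    from scipy.spatial.transform import Rotation as R
    o=robot.get_obs(); T=np.eye(4); T[:3,:3]=R.from_euler("xyz",o["ee_rot"]).as_matrix(); T[:3,3]=o["tool_pos"]
    return T@robot.camera_info("wrist")["T_tool_cam"]
E
python3 - <<'E'
from h import *
np.set_printoptions(precision=4,suppress=True)
L1=C1([(633,203),(742,259),(645,355),(533,290)]); L2=C2([(62,413),(193,358),(297,485),(156,549)])
print("lid scene",[ray("scene",u,.014)[:2] for u in L1]); print("lid side",[ray("side",u,.014)[:2] for u in L2])
B1=C1([(231,140),(358,147),(335,266),(193,259)]); B2=C2([(273,94),(388,212),(220,172)])
print("box scene",[ray("scene",u,.075)[:2] for u in B1]); print("box side",[ray("side",u,.075)[:2] for u in B2])
R1=C1([(80,83),(101,85),(45,199),(23,194)]); R2=C2([(480,66),(668,108)])
print("bar scene",[ray("scene",u,.012)[:2] for u in R1]); print("bar side",[ray("side",u,.012)[:2] for u in R2])
print("catch",ray("scene",C1((258,225)),.12),"pocket",ray("scene",C1((297,97)),.109),ray("side",C2((438,133)),.109), "catch side",ray("side",C2((230,70)),.127))
E
```

```text
lid scene [array([0.3717, 0.2563]), array([0.4107, 0.3677]), array([0.5614, 0.3157]), array([0.5243, 0.2062])]
lid side [array([0.5541, 0.3173]), array([0.5175, 0.2063]), array([0.3653, 0.2551]), array([0.4039, 0.3671])]
box scene [array([ 0.5065, -0.1006]), array([0.4692, 0.0127]), array([0.6242, 0.065 ]), array([ 0.6627, -0.0456])]
box side [array([ 0.6521, -0.0488]), array([0.4673, 0.0167]), array([0.6115, 0.0678])]
bar scene [array([ 0.4078, -0.353 ]), array([ 0.402 , -0.3298]), array([ 0.5877, -0.2633]), array([ 0.5898, -0.2873])]
bar side [array([ 0.5835, -0.2855]), array([ 0.4022, -0.346 ])]
catch [0.649  0.0112 0.12  ] pocket [ 0.4622 -0.0524  0.109 ] [ 0.4756 -0.0616  0.109 ] catch side [0.6566 0.0028 0.127 ]
```

Request:
{"method": "arm_command", "body": {"targets": [[0.4,0.6,0,-0.1],[0.4,0.6,0,-0.1],[0.4,0.6,0,-0.1],[0.4,0.6,0,-0.1],[0.4,0.6,0,-0.1],[0.4,0.6,0,-0.1],[0.4,0.6,0,-0.1],[0.4,0.6,0,-0.1]], "claw": 0}}

```text
time: 0.77
tool_pos: [0.3106, -0.2562, 0.2052]
ee_rot: [-3.141, 0.0, 0.02]
wrist_force: [1.0, -0.7, -0.5]
width: 0.0939
finger_force: 0.0
```

Run:
```python
from h import *
print("oil",ray("scene",(335,312),0),ray("side",(233,212),0),"onion",ray("scene",(247,300),.0),"pepper",ray("scene",(163,250),0))
```

```text
oil [0.73198912 0.22372496 0.        ] [ 7.20852740e-01  2.19127316e-01 -1.11022302e-16] onion [7.80236842e-01 2.52926424e-02 1.11022302e-16] pepper [ 7.25319104e-01 -2.62508983e-01 -1.11022302e-16]
```

Request:
{"method": "arm_command", "body": {"targets": [[0.2,0.64,0,-0.1],[0.2,0.64,0,-0.1],[0.2,0.64,0,-0.1],[0.2,0.64,0,-0.1],[0.2,0.64,0,-0.1],[0.2,0.64,0,-0.1],[0.2,0.64,0,-0.1],[0.2,0.64,0,-0.1]]}}

```text
time: 1.43
tool_pos: [0.4061, 0.0516, 0.2053]
ee_rot: [3.141, -0.0, -0.189]
wrist_force: [1.1, -0.5, -0.3]
width: 0.0935
finger_force: 0.0
```

Request:
{"method": "arm_command", "body": {"targets": [[0.11,0.46,-0.13,-0.068],[0.11,0.46,-0.13,-0.068],[0.11,0.46,-0.13,-0.068],[0.11,0.46,-0.13,-0.068],[0.11,0.46,-0.13,-0.068],[0.11,0.46,-0.13,-0.068],[0.11,0.46,-0.13,-0.068],[0.11,0.46,-0.13,-0.068]]}}

```text
time: 2.1
tool_pos: [0.4601, 0.2806, 0.1381]
ee_rot: [3.138, 0.003, -0.328]
wrist_force: [-0.4, -0.0, -0.1]
width: 0.0942
finger_force: 0.0
```

Run:
```python
from h import *
import cv2
T=wristT(); o=robot.get_obs(); print(o["tool_pos"],o["ee_rot"],o["time"])
im=robot.snapshot("wrist")[:,:,::-1].copy()
np.save("T_w1.npy",T)
print(proj("wrist",world((.463,.2865,-.332),[(-.08,-.06,.014),(.08,-.06,.014),(.08,.06,.014),(-.08,.06,.014)]),T))
cv2.imwrite("pics/w1.png",im)
```

```text
[0.46014087 0.28056917 0.13805875] [ 3.13792942  0.00338746 -0.32798395] 2.1
[[369.18979856 268.76966851]
 [377.99617935  91.96867048]
 [231.88901086  91.35640267]
 [241.72890002 268.52678181]]
```

View pics/w1.png

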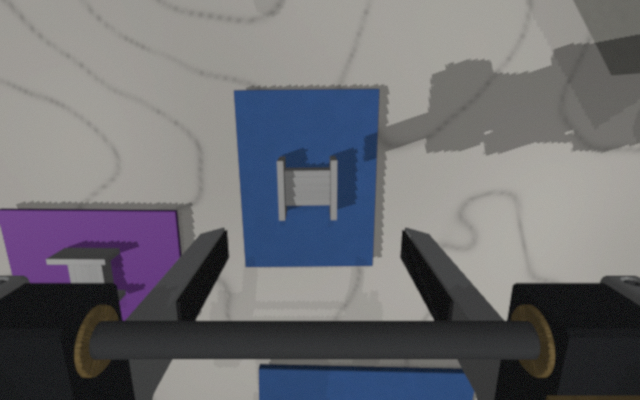

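The wrist view shows the small blue lid with corners (236,90), (380,88), (373,266) and (246,267), and saddle walls upright at x 281 and 334. That is the right lid, and its size fits.

Run:
```python
from h import *
T=np.load("T_w1.npy")
l=[(-.08,-.06,.014),(.08,-.06,.014),(.08,.06,.014),(-.08,.06,.014)]
s=[(.025,-.024,.038),(.025,.024,.038),(-.025,.024,.038),(-.025,-.024,.038)]
p,r=fit([("wrist",np.array([(373,266),(380,88),(236,90),(246,267)]),l,T)],[.463,.2865,-.33])
print(p,np.degrees(p[2]),r.round(1).tolist()); print(proj("wrist",world(p,s),T))
o=robot.get_obs();print(o["tool_pos"],o["ee_rot"],o["time"])
```

```text
[ 0.46403071  0.28295488 -0.32033898] -18.354071641615942 [[0.5, 0.0], [0.7, 0.4], [-1.7, -0.4], [-0.1, 0.1]]
[[338.13725845 160.17116266]
 [277.82483123 160.66812735]
 [279.9264204  220.05013942]
 [337.52093091 219.56136028]]
[0.46061568 0.27936332 0.13931258] [ 3.13895992e+00  1.65926922e-03 -3.29871502e-01] 2.15
```

Request:
{"method": "arm_command", "body": {"targets": [[0.007,0.007,-0.08,0.004],[0.007,0.007,-0.16,0.004],[0.007,0.007,-0.22,0.004],[0.007,0.007,-0.24,0.004],[0.007,0.007,-0.24,0.004],[0.007,0.007,-0.24,0.004]]}}

```text
time: 2.65
tool_pos: [0.4657, 0.2822, 0.022]
ee_rot: [-3.141, -0.001, -0.325]
wrist_force: [0.7, -0.1, 0.4]
width: 0.0939
finger_force: 0.0
```

Request:
{"method": "arm_command", "body": {"targets": [[0,0,0,0],[0,0,0,0],[0,0,0,0],[0,0,0,0],[0,0,0,0],[0,0,0,0],[0,0,0,0],[0,0,0,0]], "claw": 1}}

```text
time: 3.32
tool_pos: [0.465, 0.2833, 0.0207]
ee_rot: [-3.141, -0.0, -0.323]
wrist_force: [-0.1, 0.1, -0.3]
width: 0.0476
finger_force: 30.0
```

Request:
{"method": "arm_command", "body": {"targets": [[0,0,0.08,0],[0,0,0.16,0.04],[0,0,0.24,0.1],[-0.01,-0.07,0.32,0.16],[-0.018,-0.14,0.36,0.22],[-0.018,-0.21,0.36,0.28],[-0.018,-0.27,0.36,0.313],[-0.018,-0.27,0.36,0.313]]}}

```text
time: 3.98
tool_pos: [0.4559, 0.1424, 0.2011]
ee_rot: [3.137, 0.0, 0.329]
wrist_force: [-0.0, 0.4, -3.0]
width: 0.0479
finger_force: 30.0
```

Request:
{"method": "arm_command", "body": {"targets": [[0,0,0,0],[0,0,0,0],[0,0,0,0]]}}

```text
time: 4.23
tool_pos: [0.4554, 0.1486, 0.1996]
ee_rot: [-3.141, 0.002, 0.333]
wrist_force: [-0.6, -0.3, -1.8]
width: 0.0477
finger_force: 30.0
```

Run:
```python
from h import *
import cv2
T=wristT(); o=robot.get_obs(); print(o["tool_pos"],o["ee_rot"],o["time"],o["wrist_force"])
im=robot.snapshot("wrist")[:,:,::-1].copy()
np.save("T_w2.npy",T)
print(proj("wrist",world((.564,-.017,.33),[(-.08,-.06,.075),(.08,-.06,.075),(.08,.06,.075),(-.08,.06,.075),(-.098,0,.109),(.086,0,.103)]),T))
cv2.imwrite("pics/w2.png",im)
```

```text
[0.45539454 0.14864898 0.19962018] [-3.14100257e+00  1.69829447e-03  3.33025764e-01] 4.2333 [-0.63815604 -0.33340565 -1.77238479]
[[591.72740305 220.65695459]
 [634.41449965  28.48150511]
 [481.91752696  28.02133913]
 [459.31391924 220.23708818]
 [545.61588339 254.73142801]
 [586.00982909  11.49199722]]
```

View pics/w2.png

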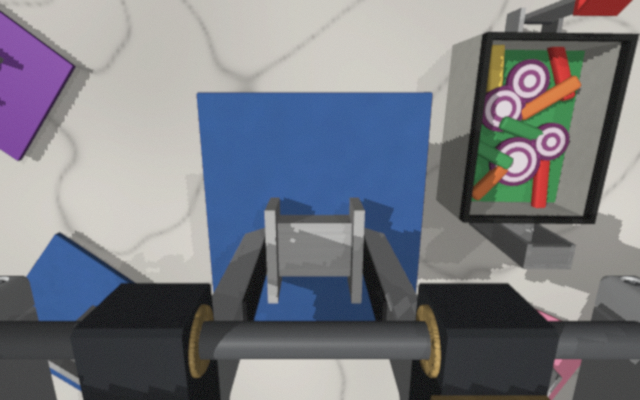

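The lid hangs level in the gripper, its far edge running from (197,93) to (432,93). The box seal's outer corners are (485,33), (637,34), (596,222) and (461,220), with the pocket at (540,245).

Run:
```python
from h import *
np.set_printoptions(precision=4,suppress=True)
T=np.load("T_w2.npy")
l=[(-.08,-.06,.075),(.08,-.06,.075),(.08,.06,.075),(-.08,.06,.075)]
u=np.array([(596,222),(637,34),(485,33),(461,220)])
p,r=fit([("wrist",u,l,T)],[.564,-.017,.33]);print("wrist",p,np.degrees(p[2]),r.round(1).tolist())
B1=C1([(231,140),(358,147),(335,266),(193,259)]); B2=C2([(273,94),(388,212),(220,175)])
q1,r1=fit([("scene",B1,[l[0],l[3],l[2],l[1]],None)],p);print("scene",q1,r1.round(1).tolist())
q2,r2=fit([("side",B2,[l[1],l[3],l[2]],None)],p);print("side",q2,r2.round(1).tolist())
# lid in hand: corners of plate top at far edge; tool frame
zt=.1996-.0197+.014
a,b=[ray("wrist",v,zt,T) for v in [(197,93),(432,93)]]
print("lid edge width",np.linalg.norm(a-b)); m=(a+b)/2
yaw=np.arctan2(*( (b-a)[[1,0]]))+np.pi/2; print("yaw",yaw, "centre",m-.08*np.array([np.cos(yaw),np.sin(yaw),0]))
```

```text
wrist [ 0.5621 -0.0207  0.3314] 18.989761015600468 [[-1.6, 1.7], [0.1, -1.5], [-0.0, -0.7], [1.3, 3.4]]
scene [ 0.5661 -0.0169  0.327 ] [[-0.2, 0.7], [0.2, 0.5], [0.5, -0.4], [-0.5, -0.7]]
side [ 0.5575 -0.0151  0.3117] [[-0.2, 0.2], [0.9, 0.7], [-0.6, -1.5]]
lid edge width 0.11788497618458146
yaw 0.33295028572577134 centre [0.4537 0.1475 0.1939]
```

Request:
{"method": "arm_command", "body": {"targets": [[0.05,-0.08,0,0],[0.1,-0.16,0,0],[0.15,-0.24,0,0],[0.19,-0.3,0,0],[0.215,-0.336,0,0],[0.215,-0.336,0,0],[0.215,-0.336,0,0],[0.215,-0.336,0,0]]}}

```text
time: 4.95
tool_pos: [0.5631, -0.0189, 0.1997]
ee_rot: [-3.14, 0.001, 0.334]
wrist_force: [0.7, -0.1, -2.0]
width: 0.0478
finger_force: 30.0
```

Run:
```python
from h import *
import cv2
for i in range(3):
    T=wristT(); o=robot.get_obs(); print(o["tool_pos"],o["ee_rot"],o["time"],o["wrist_force"]); im=robot.snapshot("wrist")[:,:,::-1].copy()
```

```text
[ 0.56314547 -0.01885616  0.19967269] [-3.14004221e+00  1.42176954e-03  3.33628544e-01] 4.95 [ 0.70403178 -0.12931336 -2.04815847]
[ 0.56297095 -0.01850929  0.20005339] [-3.14054105e+00  8.88470265e-04  3.34406370e-01] 5.0 [ 0.2710997   0.18869061 -2.64509339]
[ 0.56292113 -0.01844911  0.20038271] [-3.14102807e+00  3.62374042e-04  3.34695216e-01] 5.05 [-0.12378187  0.23426593 -2.58163762]
```

Request:
{"method": "arm_command", "body": {"targets": [[0,-0.003,-0.06,0],[0,-0.003,-0.12,0],[0,-0.003,-0.17,0],[0,-0.003,-0.2,0],[0,-0.003,-0.2,0],[0,-0.003,-0.2,0]]}}

```text
time: 5.6
tool_pos: [0.5625, -0.0206, 0.1002]
ee_rot: [-3.141, 0.001, 0.334]
wrist_force: [0.4, 0.1, -2.7]
width: 0.0481
finger_force: 30.0
```

Request:
{"method": "arm_command", "body": {"targets": [[0,0,-0.006,0],[0,0,-0.012,0],[0,0,-0.018,0],[0,0,-0.02,0],[0,0,-0.02,0]]}}

```text
time: 6.02
tool_pos: [0.5633, -0.0216, 0.0906]
ee_rot: [3.141, -0.0, 0.332]
wrist_force: [-0.3, -0.6, -2.7]
width: 0.0478
finger_force: 30.0
```

Request:
{"method": "arm_command", "body": {"targets": [[0,0,-0.003,0],[0,0,-0.006,0],[0,0,-0.008,0],[0,0,-0.009,0],[0,0,-0.009,0],[0,0,-0.009,0]]}}

```text
time: 6.52
tool_pos: [0.5636, -0.0217, 0.087]
ee_rot: [3.141, -0.001, 0.332]
wrist_force: [-1.0, 0.0, 3.5]
width: 0.0476
finger_force: 30.0
```

Request:
{"method": "arm_command", "body": {"targets": [[0,0,0.003,0],[0,0,0.003,0],[0,0,0.003,0],[0,0,0.003,0],[0,0,0.003,0],[0,0,0.003,0]], "claw": 0}}

```text
time: 7.02
tool_pos: [0.5633, -0.0216, 0.0872]
ee_rot: [-3.142, 0.0, 0.332]
wrist_force: [0.8, 0.2, 0.3]
width: 0.085
finger_force: 0.0
```

Request:
{"method": "arm_command", "body": {"targets": [[0,0,0.06,0],[0,0,0.13,0],[0,0,0.2,0],[0,0,0.24,0],[0,0,0.24,0],[0,0,0.24,0],[0,0,0.24,0]]}}

```text
time: 7.6
tool_pos: [0.5626, -0.0215, 0.2057]
ee_rot: [-3.14, 0.002, 0.332]
wrist_force: [0.5, -0.5, -0.6]
width: 0.0936
finger_force: 0.0
```

Run:
```python
from h import *
import cv2
T=wristT(); o=robot.get_obs(); print(o["tool_pos"],o["ee_rot"],o["time"],o["wrist_force"])
im=robot.snapshot("wrist")[:,:,::-1].copy()
np.save("T_w3.npy",T)
print(proj("wrist",world((.5622,-.0203,.331),[(-.08,-.06,.081),(.08,-.06,.081),(.08,.06,.081),(-.08,.06,.081),(-.098,0,.109),(.086,0,.103)]),T))
cv2.imwrite("pics/w3.png",im)
```

```text
[ 0.56259353 -0.02153203  0.20569967] [-3.14045969e+00  2.44649005e-03  3.32422886e-01] 7.6 [ 0.47272064 -0.48201163 -0.61250986]
[[376.10674632 268.92709754]
 [385.36388208  92.34528005]
 [239.69348833  92.14260494]
 [248.9146429  268.67226171]
 [312.29371349 302.19266978]
 [312.32836693  83.59820287]]
```

View pics/w3.png

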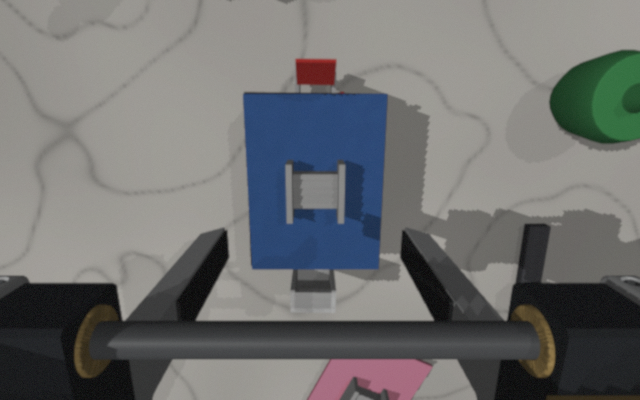

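The lid sits square in the mouth: corners (245,94), (386,94), (379,268), (252,268). The catch is at (315,72) and the pocket at (314,300). The bar's end shows at (535,226) and the pepper at (610,97). Next is the bar.

Request:
{"method": "arm_command", "body": {"targets": [[-0.137,-0.58,-0.09,0],[-0.137,-0.58,-0.09,0],[-0.137,-0.58,-0.09,0],[-0.137,-0.58,-0.09,0],[-0.137,-0.58,-0.09,0],[-0.137,-0.58,-0.09,0],[-0.137,-0.58,-0.09,0],[-0.137,-0.58,-0.09,0]]}}

```text
time: 8.32
tool_pos: [0.4911, -0.3161, 0.1579]
ee_rot: [-3.138, 0.006, 0.326]
wrist_force: [-0.5, 0.9, -0.6]
width: 0.0942
finger_force: 0.0
```

Request:
{"method": "arm_command", "body": {"targets": [[0,0,0,0],[0,0,0,0],[0,0,0,0]]}}

```text
time: 8.57
tool_pos: [0.495, -0.31, 0.1618]
ee_rot: [-3.14, 0.0, 0.334]
wrist_force: [-0.3, 0.5, 0.8]
width: 0.094
finger_force: 0.0
```

Run:
```python
from h import *
import cv2
T=np.load("T_w3.npy"); np.set_printoptions(precision=4,suppress=True)
l=[(-.08,-.06,.081),(.08,-.06,.081),(.08,.06,.081),(-.08,.06,.081)]
print("lid",fit([("wrist",np.array([(379,268),(386,94),(245,94),(252,268)]),l,T)],[.563,-.02,.33]))
print("box",fit([("wrist",np.array([(335,59),(296,59),(314,301)]),[(.1,-.014,.127),(.1,.014,.127),(-.098,0,.109)],T)],[.563,-.02,.33]))
T=wristT(); o=robot.get_obs(); print(o["tool_pos"],o["ee_rot"],o["time"],o["wrist_force"])
im=robot.snapshot("wrist")[:,:,::-1].copy()
np.save("T_w4.npy",T); cv2.imwrite("pics/w4.png",im)
```

```text
lid (array([ 0.5623, -0.0231,  0.3328]), array([[ 0.0491,  1.5996],
       [ 2.3729, -0.7758],
       [-2.195 , -0.7021],
       [-0.0652,  1.5557]]))
box (array([ 0.5639, -0.0217,  0.327 ]), array([[ 0.9816,  0.1154],
       [-1.0286, -0.1121],
       [ 0.021 ,  0.0266]]))
[ 0.495  -0.31    0.1618] [-3.1398  0.0002  0.3338] 8.5667 [-0.283   0.4932  0.7658]
```

View pics/w4.png

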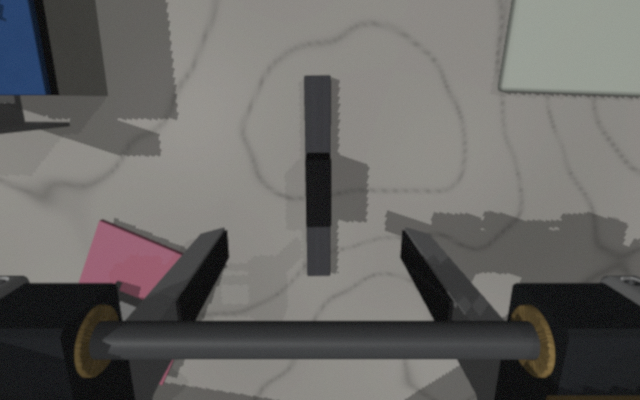

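The wrist view shows the bar upright, block up: ends at (318,76) and (319,274), block between rows 154 and 226.

Run:
```python
from h import *
T=np.load("T_w4.npy")
p,r=fit([("wrist",np.array([(305,76),(331,76),(330,274),(308,274)]),[(.098,.012,.012),(.098,-.012,.012),(-.098,-.012,.012),(-.098,.012,.012)],T)],[.494,-.312,.33])
print(p,r.round(1).tolist()); print(robot.get_obs()["tool_pos"])
```

```text
[ 0.49379094 -0.3148895   0.34183374] [[-0.6, -0.8], [0.6, -1.0], [0.7, 2.2], [-0.7, 2.3]]
[ 0.49532781 -0.30986928  0.16228933]
```

Request:
{"method": "arm_command", "body": {"targets": [[-0.003,-0.01,-0.08,0.004],[-0.003,-0.01,-0.16,0.004],[-0.003,-0.01,-0.23,0.004],[-0.003,-0.01,-0.27,0.004],[-0.003,-0.01,-0.283,0.004],[-0.003,-0.01,-0.283,0.004],[-0.003,-0.01,-0.283,0.004]]}}

```text
time: 9.2
tool_pos: [0.4946, -0.3162, 0.0225]
ee_rot: [3.14, -0.001, 0.342]
wrist_force: [-0.8, -0.5, 0.4]
width: 0.0943
finger_force: 0.0
```

Request:
{"method": "arm_command", "body": {"targets": [[0,0,0,0],[0,0,0,0],[0,0,0,0],[0,0,0,0],[0,0,0,0],[0,0,0,0],[0,0,0,0],[0,0,0,0]], "claw": 1}}

```text
time: 9.87
tool_pos: [0.4932, -0.3167, 0.021]
ee_rot: [-3.142, 0.0, 0.341]
wrist_force: [-0.3, 0.5, -0.4]
width: 0.0441
finger_force: 0.0
```

Request:
{"method": "arm_command", "body": {"targets": [[0,0,0,0],[0,0,0,0]]}}

```text
time: 10.03
tool_pos: [0.4933, -0.3166, 0.0209]
ee_rot: [-3.142, 0.0, 0.341]
wrist_force: [0.1, 0.5, 0.4]
width: 0.0307
finger_force: 0.0
```

Request:
{"method": "arm_command", "body": {"targets": [[0,0,0,0],[0,0,0,0],[0,0,0,0],[0,0,0,0],[0,0,0,0]]}}

```text
time: 10.45
tool_pos: [0.4932, -0.3164, 0.0209]
ee_rot: [-3.141, 0.0, 0.341]
wrist_force: [-0.4, 0.6, -0.0]
width: 0.0214
finger_force: 30.0
```

Request:
{"method": "arm_command", "body": {"targets": [[0,0,0.06,0],[0,0,0.12,0],[0,0.02,0.2,0],[-0.04,0.08,0.26,0],[-0.07,0.14,0.29,0],[-0.1,0.21,0.29,-0.006],[-0.13,0.28,0.29,-0.006],[-0.16,0.34,0.29,-0.006]]}}

```text
time: 11.12
tool_pos: [0.4125, -0.1451, 0.1662]
ee_rot: [3.141, -0.001, 0.328]
wrist_force: [0.3, -0.2, -2.2]
width: 0.0218
finger_force: 30.0
```

Request:
{"method": "arm_command", "body": {"targets": [[-0.03,0.06,0,0],[-0.05,0.11,0,0],[-0.059,0.126,0,0],[-0.059,0.126,0,0],[-0.059,0.126,0,0],[-0.059,0.126,0,0]]}}

```text
time: 11.62
tool_pos: [0.3844, -0.0847, 0.166]
ee_rot: [3.141, 0.0, 0.327]
wrist_force: [0.3, -0.4, -2.6]
width: 0.0217
finger_force: 30.0
```

Request:
{"method": "arm_command", "body": {"targets": [[0,0,-0.02,0],[0,0,-0.04,0],[0,0,-0.05,0],[0,0,-0.06,0],[0,0,-0.06,0]]}}

```text
time: 12.03
tool_pos: [0.3828, -0.0836, 0.134]
ee_rot: [-3.139, 0.003, 0.328]
wrist_force: [0.6, -0.2, -3.0]
width: 0.0218
finger_force: 30.0
```

Request:
{"method": "arm_command", "body": {"targets": [[0,0,-0.006,0],[0,0,-0.012,0],[0,0,-0.018,0],[0,0,-0.024,0],[0,0,-0.028,0],[0,0,-0.028,0]]}}

```text
time: 12.53
tool_pos: [0.3838, -0.0841, 0.1225]
ee_rot: [3.14, -0.0, 0.328]
wrist_force: [-3.6, -2.2, 5.2]
width: 0.0222
finger_force: 30.0
```

Request:
{"method": "arm_command", "body": {"targets": [[0,0,-0.006,0],[0,0,-0.012,0],[0,0,-0.018,0],[0,0,-0.022,0],[0,0,-0.022,0],[0,0,-0.022,0]]}}

```text
time: 13.03
tool_pos: [0.3836, -0.0839, 0.111]
ee_rot: [3.141, 0.001, 0.328]
wrist_force: [-3.8, -1.7, 1.5]
width: 0.0217
finger_force: 30.0
```

Run:
```python
from h import *
import cv2
ims=[]
o=robot.get_obs(); print(o["tool_pos"],o["wrist_force"],o["wrist_torque"],o["width"])
w=robot.snapshot("wrist")[:,:,::-1]; s=robot.snapshot("side")[:,:,::-1]; c=robot.snapshot("scene")[:,:,::-1]
a=cv2.resize(s[110:230,280:440],(800//2,300)); b=cv2.resize(c[110:260,200:360],(400,300)); d=cv2.resize(w,(480,300))
cv2.imwrite("pics/m5.png",np.vstack([np.hstack([a,b]),np.hstack([d,np.zeros((300,320,3),np.uint8)])]))
```

```text
[ 0.38361794 -0.0839362   0.11098303] [-3.81095252 -1.65795406  1.54470757] [-0.26634276  0.38935901 -0.02473081] 0.021745670495067808
```

View pics/m5.png

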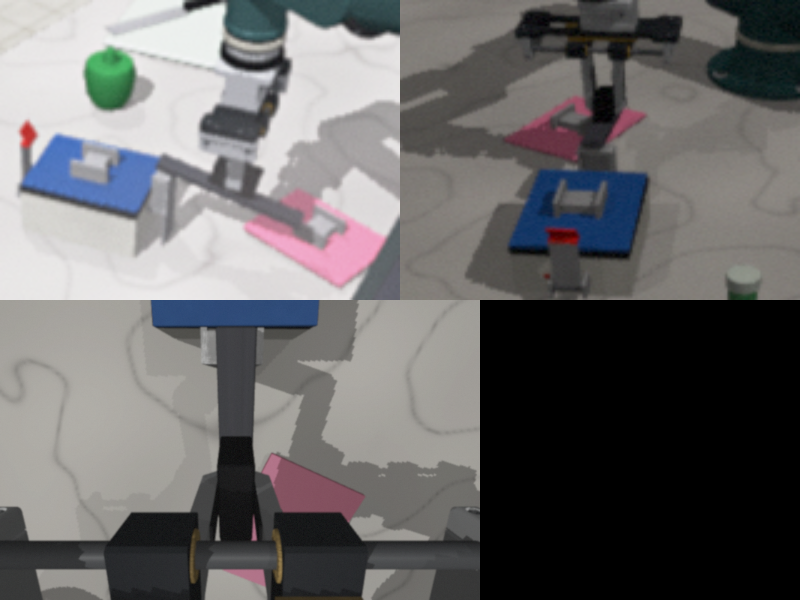

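The bar (side crop) rests on the pocket lip and pivots in the pads, with its outer end low over the pink lid. By geometry the tilt is about 13.5°, so I press about 7 mm more.

Request:
{"method": "arm_command", "body": {"targets": [[0,0,-0.005,0],[0,0,-0.01,0],[0,0,-0.014,0],[0,0,-0.014,0],[0,0,-0.014,0]]}}

```text
time: 13.6
tool_pos: [0.3834, -0.0839, 0.1038]
ee_rot: [3.141, 0.001, 0.328]
wrist_force: [-5.5, -2.4, 3.2]
width: 0.0216
finger_force: 30.0
```

Request:
{"method": "arm_command", "body": {"targets": [[0,0,0.05,0],[0,0,0.1,0],[0,0,0.15,0],[0,0,0.18,0],[0,0,0.18,0],[0,0,0.18,0]]}}

```text
time: 14.1
tool_pos: [0.3845, -0.0833, 0.1937]
ee_rot: [-3.142, -0.002, 0.329]
wrist_force: [-0.0, 0.3, -1.9]
width: 0.0218
finger_force: 30.0
```

Run:
```python
from h import *
import cv2
np.set_printoptions(precision=4,suppress=True)
T=wristT(); o=robot.get_obs(); print(o["tool_pos"],o["ee_rot"],o["wrist_force"],o["wrist_torque"],o["width"],o["time"])
w=robot.snapshot("wrist"); np.save("T_w6.npy",T); cv2.imwrite("pics/w6.png",w[:,:,::-1])
# predicted top edge (y=+-.012) of the raised end, row & half width, versus tilt
ax=np.array([np.cos(o["ee_rot"][2]),np.sin(o["ee_rot"][2]),0]); ay=np.array([-ax[1],ax[0],0]); up=np.array([0,0,1.])
P=o["tool_pos"]+.019*up
for th in range(10,24,2):
    t=np.radians(th); bx=np.cos(t)*ax+np.sin(t)*up; bz=-np.sin(t)*ax+np.cos(t)*up
    pts=[P+x*bx+y*ay+(z-.0395)*bz for x,y,z in [(.098,.012,.012),(.098,-.012,.012),(.03,.011,.052),(.03,-.011,.052)]]
    print(th,proj("wrist",pts,T).round(1).tolist())
g=w.mean(2); print("col 314 rows",[int(v) for v in g[0:340:4,314]])
for r in (60,90,120,150): print(r,[int(v) for v in g[r,270:370:3]])
```

```text
[ 0.3845 -0.0833  0.1937] [-3.1415 -0.0016  0.3289] [-0.0039  0.3245 -1.8846] [-0.0351  0.0157 -0.0225] 0.021775525777978 14.1
10 [[286.3, 38.1], [340.2, 38.1], [287.2, 215.5], [339.1, 215.5]]
12 [[285.6, 36.1], [340.8, 36.1], [287.1, 217.6], [339.2, 217.6]]
14 [[285.0, 34.2], [341.4, 34.2], [287.0, 219.8], [339.3, 219.8]]
16 [[284.3, 32.6], [342.0, 32.6], [286.8, 222.1], [339.4, 222.1]]
18 [[283.6, 31.2], [342.6, 31.2], [286.7, 224.4], [339.5, 224.4]]
20 [[282.8, 30.1], [343.3, 30.1], [286.6, 226.8], [339.6, 226.8]]
22 [[282.1, 29.3], [344.0, 29.3], [286.5, 229.3], [339.7, 229.3]]
col 314 rows [81, 81, 80, 78, 81, 80, 78, 80, 50, 61, 63, 67, 65, 65, 64, 64, 62, 65, 65, 64, 66, 65, 66, 63, 65, 65, 65, 64, 63, 66, 65, 63, 63, 64, 63, 64, 62, 64, 62, 63, 63, 63, 64, 64, 63, 59, 21, 17, 13, 17, 19, 11, 22, 21, 19, 21, 20, 23, 26, 25, 24, 25, 28, 20, 24, 21, 21, 18, 15, 14, 17, 11, 20, 19, 19, 21, 16, 13, 18, 12, 22, 41, 50, 58, 67]
60 [77, 77, 77, 74, 93, 130, 61, 64, 64, 63, 66, 68, 65, 64, 63, 67, 65, 65, 63, 64, 66, 63, 65, 61, 51, 74, 75, 75, 75, 76, 72, 74, 75, 75]
90 [147, 147, 147, 147, 148, 151, 85, 64, 63, 65, 63, 65, 66, 63, 62, 61, 63, 61, 62, 64, 64, 63, 64, 57, 92, 99, 101, 109, 108, 110, 110, 111, 109, 109]
120 [149, 148, 148, 146, 149, 147, 126, 62, 64, 63, 64, 65, 66, 65, 65, 63, 65, 64, 61, 64, 66, 64, 63, 71, 156, 158, 159, 158, 158, 159, 161, 157, 150, 130]
150 [147, 150, 150, 151, 150, 150, 147, 68, 63, 62, 64, 63, 64, 66, 67, 64, 62, 63, 66, 64, 64, 64, 60, 101, 135, 139, 148, 152, 157, 158, 158, 158, 158, 157]
```

Run:
```python
from h import *
import cv2
np.set_printoptions(precision=4,suppress=True)
T=np.load("T_w6.npy"); g=cv2.imread("pics/w6.png").mean(2)
f,cx,cy,_=cam("wrist"); L=[]
for r in range(75,176):
    row=g[r]; th=85
    i=next(i for i in range(314,240,-1) if row[i]>th); l=i+(row[i]-th)/(row[i]-row[i+1])
    j=next(j for j in range(314,400) if row[j]>th); R=j-(row[j]-th)/(row[j]-row[j-1])
    L.append((r,l,R))
L=np.array(L); print(L[::20])
# camera rays in the plane: for each row, depth from width
w=L[:,2]-L[:,1]; D=f*.024/w
X=np.c_[(L[:,1]+L[:,2])/2-cx, cy-L[:,0], -f*np.ones(len(L))]/f*D[:,None]
W=X@T[:3,:3].T+T[:3,3]
a=np.array([np.cos(.329),np.sin(.329),0]); s=W@a; z=W[:,2]
k=np.polyfit(s,z,1); print("tilt",np.degrees(np.arctan(k[0])), "top z at tool axis",np.polyval(k,np.array([.3845,-.0833,0])@a), s.min(),s.max(),np.array([.3845,-.0833,0])@a, np.std(z-np.polyval(k,s)))
# far end: row ~31
for e in (30,31,32,33):
    d=T[:3,:3]@np.array([0,(cy-e)/f,-1]); t=(k[0]*(T[:3,3]@a)+k[1]-T[2,3])/(d[2]-k[0]*(d@a)); Q=T[:3,3]+t*d; print(e,Q@a-np.array([.3845,-.0833,0])@a,Q[2])
print(g[26:40,314].astype(int))
```

```text
[[ 75.     287.3235 342.6333]
 [ 95.     288.1739 341.5532]
 [115.     289.0833 339.4776]
 [135.     289.907  338.7935]
 [155.     290.587  337.9318]
 [175.     291.4894 337.1453]]
tilt 22.773821886963734 top z at tool axis 0.17420635850421226 0.3735066879103227 0.4221141260841188 0.33696372827887167 0.0011329606817365905
30 0.10209070183911845 0.21706646154180387
31 0.10174251110594423 0.2169202827965142
32 0.10139319341421893 0.21677363092724022
33 0.10104274328378143 0.21662650363327998
[78 80 80 78 75 62 50 41 48 55 61 64 65 64]
```

```bash
cat > tilt.py <<'E'
from h import *
import cv2, itertools
def tilt(cams=("side","scene")):
    o=robot.get_obs(); yaw=o["ee_rot"][2]; P=o["tool_pos"]+[0,0,.019]
    ax=np.array([np.cos(yaw),np.sin(yaw),0]); ay=np.array([-ax[1],ax[0],0]); up=np.array([0,0,1.])
    for n in cams:
        g=cv2.GaussianBlur(robot.snapshot(n),(0,0),.6).astype(float).mean(2); k=4; G=cv2.resize(g,None,fx=k,fy=k,interpolation=cv2.INTER_LINEAR); best=[]
        for th in range(-2,30,1):
            t=np.radians(th); bx=np.cos(t)*ax+np.sin(t)*up; bz=-np.sin(t)*ax+np.cos(t)*up
            I=np.zeros(G.shape,np.uint8)
            for x0,x1 in ((-.098,-.034),(.034,.098)):
                q=[P+x*bx+y*ay+(z-.0395)*bz for x,y,z in itertools.product((x0,x1),(-.012,.012),(0,.012))]
                h=cv2.convexHull(((proj(n,q)+.5)*k-.5).round().astype(np.int32)); cv2.fillPoly(I,[h],255)
            O=cv2.dilate(I,np.ones((17,17)))-I
            for du,dv in itertools.product(range(-12,13,3),repeat=2):
                M=np.float32([[1,0,du],[0,1,dv]]); A=cv2.warpAffine(I,M,G.shape[::-1])>0; B=cv2.warpAffine(O,M,G.shape[::-1])>0
                best.append((G[B].mean()-G[A].mean(),th,du/k,dv/k))
        best.sort(reverse=True); print(n,[tuple(np.round(b,1)) for b in best[:5]])
        d={}
        for b in best: d.setdefault(b[1],round(b[0],1))
        print(sorted(d.items()))
E
python3 -c "
from tilt import *
tilt()"
```

```text
side [(np.float64(67.4), np.float64(17.0), np.float64(0.0), np.float64(0.0)), (np.float64(67.3), np.float64(18.0), np.float64(0.0), np.float64(0.0)), (np.float64(67.0), np.float64(17.0), np.float64(-0.8), np.float64(0.0)), (np.float64(66.6), np.float64(18.0), np.float64(-0.8), np.float64(0.0)), (np.float64(66.1), np.float64(18.0), np.float64(0.8), np.float64(0.8))]
[(-2, np.float64(9.4)), (-1, np.float64(10.4)), (0, np.float64(11.0)), (1, np.float64(11.6)), (2, np.float64(11.9)), (3, np.float64(11.3)), (4, np.float64(12.9)), (5, np.float64(15.1)), (6, np.float64(17.6)), (7, np.float64(19.7)), (8, np.float64(23.6)), (9, np.float64(28.2)), (10, np.float64(32.8)), (11, np.float64(39.5)), (12, np.float64(45.6)), (13, np.float64(51.9)), (14, np.float64(58.0)), (15, np.float64(63.0)), (16, np.float64(66.1)), (17, np.float64(67.4)), (18, np.float64(67.3)), (19, np.float64(65.5)), (20, np.float64(61.5)), (21, np.float64(56.1)), (22, np.float64(51.0)), (23, np.float64(44.9)), (24, np.float64(39.2)), (25, np.float64(34.9)), (26, np.float64(30.2)), (27, np.float64(26.2)), (28, np.float64(22.4))
[... 453 characters left out ...]
oat64(19.0)), (1, np.float64(19.8)), (2, np.float64(20.9)), (3, np.float64(21.6)), (4, np.float64(21.1)), (5, np.float64(21.4)), (6, np.float64(21.5)), (7, np.float64(20.8)), (8, np.float64(20.6)), (9, np.float64(20.7)), (10, np.float64(22.2)), (11, np.float64(24.8)), (12, np.float64(27.3)), (13, np.float64(30.0)), (14, np.float64(32.5)), (15, np.float64(35.5)), (16, np.float64(38.8)), (17, np.float64(41.5)), (18, np.float64(43.5)), (19, np.float64(44.8)), (20, np.float64(44.3)), (21, np.float64(42.8)), (22, np.float64(39.9)), (23, np.float64(37.0)), (24, np.float64(33.4)), (25, np.float64(32.1)), (26, np.float64(28.6)), (27, np.float64(24.8)), (28, np.float64(24.0)), (29, np.float64(21.9))]
```

Both cameras give a tilt of about 17–19° with the pivot where I predicted it. Now I hover over the box.

Request:
{"method": "arm_command", "body": {"targets": [[0.06,0.02,0,0],[0.13,0.044,0,0],[0.2,0.068,0,0],[0.27,0.092,0,0],[0.33,0.112,0,0],[0.373,0.127,0,0],[0.373,0.127,0,0],[0.373,0.127,0,0]]}}

```text
time: 14.92
tool_pos: [0.57, -0.0195, 0.191]
ee_rot: [-3.139, 0.005, 0.329]
wrist_force: [0.2, -0.7, -1.5]
width: 0.0218
finger_force: 30.0
```

Request:
{"method": "arm_command", "body": {"targets": [[0,0,0,0],[0,0,0,0],[0,0,0,0]]}}

```text
time: 15.17
tool_pos: [0.5694, -0.0205, 0.1941]
ee_rot: [3.141, 0.0, 0.327]
wrist_force: [0.2, -0.9, -1.4]
width: 0.0221
finger_force: 30.0
```

Run:
```python
from h import *
import cv2
np.set_printoptions(precision=4,suppress=True)
T=wristT(); o=robot.get_obs(); print(o["tool_pos"],o["ee_rot"],o["wrist_force"],o["time"])
w=robot.snapshot("wrist"); np.save("T_w7.npy",T); cv2.imwrite("pics/w7.png",w[:,:,::-1])
hsv=cv2.cvtColor(w,cv2.COLOR_RGB2HSV); h,s,v=[hsv[:,:,i].astype(int) for i in range(3)]
red=((h<8)|(h>172))&(s>150)&(v>50); n,lab,st,ce=cv2.connectedComponentsWithStats(red.astype(np.uint8)); print([ (x.tolist(),c.tolist()) for x,c in zip(st[1:],ce[1:]) if x[4]>60])
blue=(h>100)&(h<125)&(s>130)&(v>50)
for r in (100,140,180,220,250):
    c=np.where(blue[r,150:480])[0]+150; print("blue",r,c.min() if len(c) else None,c.max() if len(c) else None)
box=(.5635,-.0222,.329)
print("catch",proj("wrist",world(box,[(.1,.014,.127),(.1,-.014,.127),(.086,.014,.103),(.086,-.014,.103)]),T).round(1).tolist())
print("lid",proj("wrist",world(box,[(.08,.06,.081),(.08,-.06,.081),(-.08,.06,.081),(-.08,-.06,.081)]),T).round(1).tolist())
```

```text
[ 0.5694 -0.0205  0.1941] [3.1415 0.0001 0.3275] [ 0.186  -0.9237 -1.413 ] 15.1667
[]
blue 100 None None
blue 140 242 384
blue 180 244 382
blue 220 247 381
blue 250 248 378
catch [[291.6, 69.4], [334.2, 69.3], [294.0, 92.2], [332.2, 92.1]]
lid [[238.0, 100.6], [388.4, 100.3], [248.1, 281.3], [379.1, 281.1]]
```

Request:
{"method": "arm_command", "body": {"targets": [[0.004,0.001,-0.05,0],[0.004,0.001,-0.09,0],[0.004,0.001,-0.11,0],[0.004,0.001,-0.114,0],[0.004,0.001,-0.114,0],[0.004,0.001,-0.114,0]]}}

```text
time: 15.72
tool_pos: [0.5728, -0.0198, 0.1383]
ee_rot: [3.141, -0.002, 0.328]
wrist_force: [-0.4, 0.3, -2.0]
width: 0.0216
finger_force: 30.0
```

Request:
{"method": "arm_command", "body": {"targets": [[-0.008,-0.002,-0.003,0],[-0.016,-0.005,-0.006,0],[-0.024,-0.007,-0.009,0],[-0.03,-0.009,-0.01,0],[-0.03,-0.009,-0.01,0]]}}

```text
time: 16.13
tool_pos: [0.5566, -0.0243, 0.1321]
ee_rot: [3.141, 0.0, 0.328]
wrist_force: [-0.3, -0.1, -2.2]
width: 0.0216
finger_force: 30.0
```

Request:
{"method": "arm_command", "body": {"targets": [[-0.006,-0.002,-0.002,0],[-0.012,-0.004,-0.003,0],[-0.018,-0.006,-0.005,0],[-0.018,-0.006,-0.005,0],[-0.018,-0.006,-0.005,0]]}}

```text
time: 16.55
tool_pos: [0.5481, -0.0272, 0.1294]
ee_rot: [3.142, 0.0, 0.328]
wrist_force: [0.2, -0.1, -2.3]
width: 0.022
finger_force: 30.0
```

```bash
python3 -c "
from tilt import *
o=robot.get_obs();d=o['tool_pos'][:2]-[.5635,-.0222];c,s=np.cos(.329),np.sin(.329);print(o['tool_pos'],c*d[0]+s*d[1],c*d[1]-s*d[0],o['wrist_force'],o['wrist_torque'])
tilt(('side',))" | cut -c1-900
```

```text
[ 0.54814497 -0.02718259  0.12942844] -0.016141331455880266 0.0002458101049171114 [ 0.16488558 -0.07569647 -2.30180225] [ 0.04660596  0.01498733 -0.04857801]
side [(np.float64(38.7), np.float64(14.0), np.float64(-3.0), np.float64(-2.2)), (np.float64(38.7), np.float64(12.0), np.float64(-3.0), np.float64(-3.0)), (np.float64(38.3), np.float64(13.0), np.float64(-2.2), np.float64(-2.2)), (np.float64(38.3), np.float64(13.0), np.float64(-3.0), np.float64(-2.2)), (np.float64(38.2), np.float64(15.0), np.float64(-3.0), np.float64(-2.2))]
[(-2, np.float64(14.4)), (-1, np.float64(13.2)), (0, np.float64(13.7)), (1, np.float64(14.7)), (2, np.float64(16.2)), (3, np.float64(17.7)), (4, np.float64(18.2)), (5, np.float64(23.5)), (6, np.float64(26.3)), (7, np.float64(30.9)), (8, np.float64(33.3)), (9, np.float64(35.1)), (10, np.float64(36.8)), (11, np.float64(37.6)), (12, np.float64(38.7)), (13, np.float64(38.3)), (14, np.float64(38.7)), (15, np.float64(38.2)), (16, np.float64(37.0)), (17, np.float64(36.9)), (18, np.float64(35.9)), (19, np.float64(34.9)), (20, np.float64(33.7)), (21, np.float64(32.7)), (22, np.float64(32.5)), (23, np.float64(32.4)), (24, np.float64(31.9)), (25, np.float64(32.6)), (26, np.float64(32.1)), (27, np.float64(32.1)), (28, np.float64(31.6)), (29, np.float64(31.1))]
```

The bar end is tucked under the lip with no contact force. I lower gently until it touches, then release.

Request:
{"method": "arm_command", "body": {"targets": [[0,0,-0.004,0],[0,0,-0.008,0],[0,0,-0.01,0],[0,0,-0.012,0],[0,0,-0.012,0]]}}

```text
time: 17.02
tool_pos: [0.5481, -0.0271, 0.1231]
ee_rot: [-3.141, 0.001, 0.328]
wrist_force: [0.0, -0.1, -1.8]
width: 0.0214
finger_force: 30.0
```

Request:
{"method": "arm_command", "body": {"targets": [[0.002,0.001,-0.004,0],[0.004,0.0015,-0.008,0],[0.007,0.002,-0.01,0],[0.009,0.003,-0.012,0],[0.009,0.003,-0.012,0]]}}

```text
time: 17.43
tool_pos: [0.5527, -0.0257, 0.1175]
ee_rot: [3.141, 0.001, 0.328]
wrist_force: [-2.4, -0.7, 3.0]
width: 0.0218
finger_force: 30.0
```

Request:
{"method": "arm_command", "body": {"targets": [[0,0,0,0],[0,0,0,0],[0,0,0,0],[0,0,0,0],[0,0,0,0],[0,0,0,0]], "claw": 0}}

```text
time: 17.93
tool_pos: [0.553, -0.0256, 0.1175]
ee_rot: [3.141, -0.0, 0.328]
wrist_force: [0.1, -0.3, 0.7]
width: 0.0586
finger_force: 0.0
```

Run:
```python
from h import *
import cv2
np.set_printoptions(precision=4,suppress=True)
T=wristT(); o=robot.get_obs(); print(o["tool_pos"],o["ee_rot"],o["wrist_force"],o["time"],o["width"])
w=robot.snapshot("wrist")[:,:,::-1]; np.save("T_w8.npy",T); cv2.imwrite("pics/w8.png",w)
s=robot.snapshot("side")[:,:,::-1]; c=robot.snapshot("scene")[:,:,::-1]
a=cv2.resize(s[130:220,260:380],(400,300),interpolation=cv2.INTER_CUBIC); b=cv2.resize(c[165:270,220:360],(400,300),interpolation=cv2.INTER_CUBIC); d=cv2.resize(w,(480,300))
cv2.imwrite("pics/m8.png",np.vstack([np.hstack([a,b]),np.hstack([d,np.zeros((300,320,3),np.uint8)])]))
```

```text
[ 0.553  -0.0256  0.1175] [ 3.1414 -0.0004  0.3282] [ 0.09   -0.3402  0.6761] 17.9333 0.05858510315164118
```

View pics/m8.png

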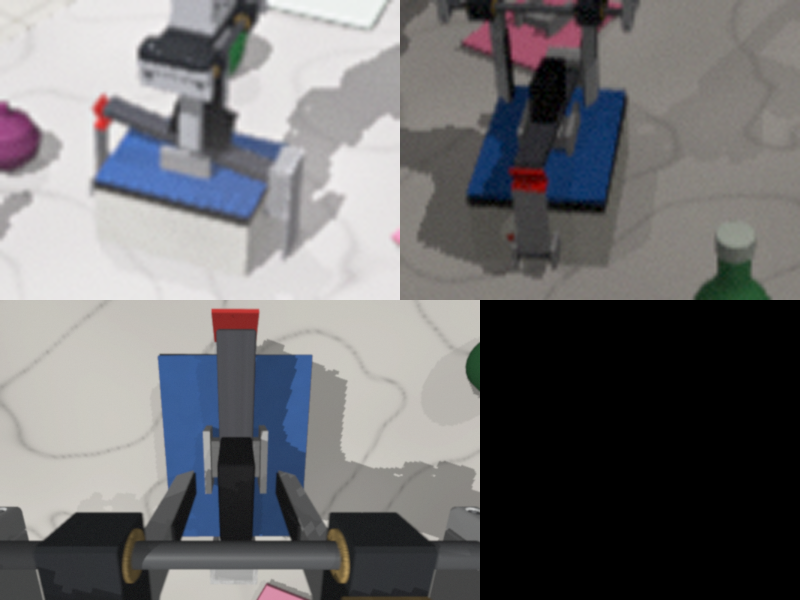

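The bar lies centred between the saddle walls, with its tail under the lip and its front end on the red ramp, as intended. Next I raise, shut the fingers and press the front end.

Request:
{"method": "arm_command", "body": {"targets": [[0,0,0.05,0],[0,0,0.1,0],[0,0,0.15,0],[0,0,0.17,0],[0,0,0.17,0]]}}

```text
time: 18.5
tool_pos: [0.5545, -0.0259, 0.2061]
ee_rot: [3.138, -0.006, 0.328]
wrist_force: [0.7, 0.3, 0.4]
width: 0.0938
finger_force: 0.0
```

Request:
{"method": "arm_command", "body": {"targets": [[0.03,0.01,0,0],[0.08,0.027,0,0],[0.12,0.04,0,0],[0.142,0.048,0,0],[0.142,0.048,0,0],[0.142,0.048,0,0],[0.142,0.048,0,0],[0.142,0.048,0,0]], "claw": 1}}

```text
time: 19.17
tool_pos: [0.6229, -0.0019, 0.2021]
ee_rot: [-3.141, 0.001, 0.328]
wrist_force: [0.6, -0.2, 0.6]
width: 0.0441
finger_force: 0.0
```

Request:
{"method": "arm_command", "body": {"targets": [[0,0,0,0],[0,0,0,0],[0,0,0,0],[0,0,0,0],[0,0,0,0],[0,0,0,0]]}}

```text
time: 19.67
tool_pos: [0.6238, -0.0017, 0.2026]
ee_rot: [3.141, -0.0, 0.328]
wrist_force: [0.3, -0.5, 0.1]
width: 0.0037
finger_force: 0.0
```

Request:
{"method": "arm_command", "body": {"targets": [[0,0,-0.06,0],[0,0,-0.11,0],[0,0,-0.14,0],[0,0,-0.145,0],[0,0,-0.145,0],[0,0,-0.145,0]]}}

```text
time: 20.17
tool_pos: [0.6245, -0.0017, 0.1312]
ee_rot: [3.141, -0.002, 0.328]
wrist_force: [0.4, 0.8, 1.0]
width: 0.0004
finger_force: 0.0
```

Request:
{"method": "arm_command", "body": {"targets": [[0,0,-0.006,0],[0,0,-0.012,0],[0,0,-0.018,0],[0,0,-0.024,0],[0,0,-0.03,0],[0,0,-0.03,0],[0,0,-0.03,0]]}}

```text
time: 20.75
tool_pos: [0.6252, -0.0017, 0.1166]
ee_rot: [3.14, -0.004, 0.328]
wrist_force: [2.3, -0.1, 2.1]
width: 0.0007
finger_force: 1.2
```

Contact has started; I continue down in steps.

Request:
{"method": "arm_command", "body": {"targets": [[0,0,-0.004,0],[0,0,-0.008,0],[0,0,-0.012,0],[0,0,-0.012,0],[0,0,-0.012,0]]}}

```text
time: 21.17
tool_pos: [0.6235, -0.0016, 0.1084]
ee_rot: [-3.141, 0.001, 0.328]
wrist_force: [1.8, 1.0, 2.1]
width: 0.0005
finger_force: 1.0
```

Request:
{"method": "arm_command", "body": {"targets": [[0,0,-0.004,0],[0,0,-0.008,0],[0,0,-0.008,0],[0,0,-0.008,0]]}}

```text
time: 21.5
tool_pos: [0.6236, -0.0016, 0.1046]
ee_rot: [-3.141, 0.001, 0.328]
wrist_force: [1.3, -0.3, 2.1]
width: 0.0008
finger_force: 1.0
```

Request:
{"method": "arm_command", "body": {"targets": [[0,0,-0.002,0],[0,0,-0.004,0],[0,0,-0.006,0],[0,0,-0.006,0]]}}

```text
time: 21.83
tool_pos: [0.6236, -0.0017, 0.1021]
ee_rot: [3.142, 0.001, 0.328]
wrist_force: [-0.8, 0.4, 4.9]
width: 0.0003
finger_force: 2.3
```

Run:
```python
from h import *
import cv2
np.set_printoptions(precision=4,suppress=True)
o=robot.get_obs(); print(o["tool_pos"],o["wrist_force"],o["wrist_torque"],o["joint_torque"],o["width"])
T=wristT(); w=robot.snapshot("wrist"); np.save("T_w9.npy",T); cv2.imwrite("pics/w9.png",w[:,:,::-1])
hsv=cv2.cvtColor(w,cv2.COLOR_RGB2HSV); h,s,v=[hsv[:,:,i].astype(int) for i in range(3)]
red=((h<8)|(h>172))&(s>150)&(v>50); n,lab,st,ce=cv2.connectedComponentsWithStats(red.astype(np.uint8)); print([x.tolist() for x in st[1:] if x[4]>40])
box=(.5635,-.0222,.329)
print("catch pred",proj("wrist",world(box,[(.1,.014,.127),(.1,-.014,.127),(.086,.014,.103),(.086,-.014,.103)]),T).round(1).tolist())
print("bar top edge pred level",proj("wrist",world(box,[(.094,.012,.103),(.086,.012,.103),(.06,.012,.103),(.06,-.012,.103)]),T).round(1).tolist())
c=int(314); print("col",c,[tuple(int(q) for q in w[r,c]) for r in range(90,260,8)])
```

```text
[ 0.6236 -0.0017  0.1021] [-0.7514  0.3866  4.9396] [0.0612 0.047  0.01  ] [ -0.1191 -38.8155 -27.1935  -0.0149  -0.1291  -0.0007] 0.0003449232489481266
[[283, 180, 61, 28, 1607]]
catch pred [[282.0, 188.2], [344.3, 188.2], [286.7, 202.9], [340.0, 202.8]]
bar top edge pred level [[290.2, 188.1], [290.5, 202.9], [291.4, 248.7], [335.5, 248.7]]
col 314 [(154, 152, 147), (152, 150, 144), (154, 150, 145), (153, 150, 145), (154, 151, 147), (156, 152, 148), (154, 150, 146), (153, 151, 146), (56, 55, 57), (65, 65, 63), (67, 67, 66), (78, 64, 65), (152, 43, 42), (104, 32, 30), (103, 25, 27), (60, 60, 64), (62, 63, 65), (62, 64, 65), (24, 23, 23), (24, 23, 23), (27, 26, 29), (30, 31, 31)]
```

Request:
{"method": "arm_command", "body": {"targets": [[0,0,-0.002,0],[0,0,-0.005,0],[0,0,-0.008,0],[0,0,-0.008,0],[0,0,-0.008,0]]}}

```text
time: 22.3
tool_pos: [0.6239, -0.0016, 0.0987]
ee_rot: [3.141, -0.0, 0.328]
wrist_force: [-0.2, 0.8, 7.1]
width: 0.0006
finger_force: 3.2
```

Request:
{"method": "arm_command", "body": {"targets": [[0,0,-0.002,0],[0,0,-0.004,0],[0,0,-0.006,0],[0,0,-0.006,0],[0,0,-0.006,0]]}}

```text
time: 22.72
tool_pos: [0.624, -0.0017, 0.0973]
ee_rot: [3.141, -0.001, 0.328]
wrist_force: [-1.6, 0.4, 11.4]
width: 0.0004
finger_force: 5.4
```

Request:
{"method": "arm_command", "body": {"targets": [[0,0,0.01,0],[0,0,0.03,0],[0,0,0.06,0],[0,0,0.1,0],[0,0,0.15,0],[0,0,0.21,0],[0,0,0.21,0],[0,0,0.21,0]]}}

```text
time: 23.38
tool_pos: [0.6245, -0.0018, 0.2017]
ee_rot: [3.14, -0.003, 0.328]
wrist_force: [0.2, 0.6, -0.5]
width: 0.0009
finger_force: 0.0
```

Request:
{"method": "arm_command", "body": {"targets": [[-0.08,-0.03,0,0],[-0.142,-0.048,0,0],[-0.142,-0.048,0,0],[-0.142,-0.048,0,0],[-0.142,-0.048,0,0],[-0.142,-0.048,0,0]]}}

```text
time: 23.88
tool_pos: [0.5534, -0.0254, 0.1994]
ee_rot: [-3.141, 0.0, 0.329]
wrist_force: [0.2, 0.3, -0.5]
width: 0.0006
finger_force: 0.0
```

```bash
python3 - <<'E'
from h import *
import cv2
np.set_printoptions(precision=4,suppress=True)
o=robot.get_obs(); print(o["tool_pos"],o["ee_rot"],o["wrist_force"],o["time"])
T=wristT(); w=robot.snapshot("wrist"); np.save("T_w10.npy",T); cv2.imwrite("pics/w10.png",w[:,:,::-1])
hsv=cv2.cvtColor(w,cv2.COLOR_RGB2HSV); h,s,v=[hsv[:,:,i].astype(int) for i in range(3)]
red=((h<8)|(h>172))&(s>150)&(v>50); n,lab,st,ce=cv2.connectedComponentsWithStats(red.astype(np.uint8)); print([x.tolist() for x in st[1:] if x[4]>40])
box=(.5635,-.0222,.329)
print("catch pred rest",proj("wrist",world(box,[(.1,.014,.127),(.1,-.014,.127),(.086,.014,.103),(.086,-.014,.103)]),T).round(1).tolist())
for n,z in (("clamped",.143),("free",.147)): print(n,"block top",proj("wrist",world(box,[(.026,.011,z),(.026,-.011,z)]),T).round(1).tolist())
print("bar edges at x=.06,z=.103:",proj("wrist",world(box,[(.06,.012,.103),(.06,-.012,.103)]),T).round(1).tolist())
g=w.mean(2); print("col",[int(x) for x in g[40:260:4,314]])
for r in (80,90,100,110,130,150): print(r,[int(x) for x in g[r,280:350:3]])
# old w3 check of red extent before bar
a=cv2.cvtColor(cv2.imread("pics/w3.png"),cv2.COLOR_BGR2HSV).astype(int); m=((a[:,:,0]<8)|(a[:,:,0]>172))&(a[:,:,1]>150)&(a[:,:,2]>50); ys,xs=np.where(m[:100,280:350]); print("w3 red rows",ys.min(),ys.max(),"pred",proj("wrist",world(box,[(.1,0,.127),(.086,0,.103)]),np.load("T_w3.npy")).round(1).tolist())
E
python3 -c "
import sys; sys.path.insert(0,'.')
"
```

```text
[ 0.5534 -0.0254  0.1994] [-3.1413  0.0004  0.3286] [ 0.2474  0.2543 -0.5315] 23.8833
[[294, 43, 40, 27, 1024]]
catch pred rest [[292.7, 43.1], [335.2, 43.1], [294.9, 68.5], [333.0, 68.5]]
clamped block top [[297.6, 158.4], [330.4, 158.4]]
free block top [[297.3, 159.4], [330.6, 159.4]]
bar edges at x=.06,z=.103: [[298.1, 105.0], [329.9, 105.0]]
col [149, 79, 51, 57, 56, 54, 56, 59, 54, 69, 65, 68, 69, 66, 67, 68, 66, 69, 66, 65, 66, 66, 68, 67, 69, 66, 67, 67, 67, 17, 16, 22, 25, 29, 24, 27, 26, 29, 29, 25, 31, 26, 31, 30, 27, 30, 31, 29, 25, 25, 21, 34, 38, 43, 41]
80 [84, 81, 86, 93, 91, 86, 57, 67, 65, 68, 69, 67, 69, 66, 69, 66, 66, 83, 101, 74, 81, 84, 86, 86]
90 [76, 79, 79, 74, 77, 75, 72, 67, 68, 67, 69, 68, 67, 69, 66, 69, 67, 52, 58, 57, 58, 58, 56, 58]
100 [80, 80, 79, 77, 77, 75, 72, 67, 67, 69, 69, 68, 66, 67, 68, 67, 65, 52, 56, 59, 59, 58, 58, 61]
110 [80, 80, 78, 75, 75, 75, 70, 67, 68, 67, 69, 68, 67, 65, 69, 67, 64, 57, 58, 57, 57, 57, 59, 60]
130 [80, 81, 80, 77, 75, 75, 72, 69, 68, 67, 69, 70, 66, 67, 68, 68, 62, 58, 58, 60, 55, 59, 59, 58]
150 [85, 80, 73, 71, 63, 73, 75, 67, 68, 67, 69, 67, 66, 68, 68, 66, 62, 58, 59, 56, 60, 66, 58, 60]
w3 red rows 60 83 pred [[315.6, 59.9], [315.5, 82.8]]
```

The red ledge is back at its rest rows (43–69, predicted 43–68.5) with the bar running under it. I back away, check numerically that the bar is level, then hand in.

Request:
{"method": "arm_command", "body": {"targets": [[-0.05,-0.05,0.08,0],[-0.12,-0.12,0.16,0],[-0.2,-0.2,0.2,0],[-0.25,-0.28,0.2,0],[-0.3,-0.35,0.2,0],[-0.3,-0.35,0.2,0],[-0.3,-0.35,0.2,0]]}}

```text
time: 24.52
tool_pos: [0.4012, -0.2045, 0.3018]
ee_rot: [3.137, -0.0, 0.324]
wrist_force: [0.7, 0.4, 0.5]
width: 0.0002
finger_force: 0.0
```

Run:
```python
import tilt as t, numpy as np
from bench import robot
class F:
    def __init__(s): s.snapshot=robot.snapshot; s.camera_info=robot.camera_info
    def get_obs(s): return {"ee_rot":[0,0,.329],"tool_pos":np.array([.5635-.003*.946,-.0222-.003*.323,.091+.0395-.019])}
t.robot=F(); t.tilt()
```

```text
side [(np.float64(32.7), np.float64(-2.0), np.float64(-3.0), np.float64(-1.5)), (np.float64(32.1), np.float64(-1.0), np.float64(-3.0), np.float64(-1.5)), (np.float64(32.1), np.float64(-2.0), np.float64(-3.0), np.float64(-2.2)), (np.float64(31.7), np.float64(-1.0), np.float64(-3.0), np.float64(-2.2)), (np.float64(31.3), np.float64(0.0), np.float64(-3.0), np.float64(-2.2))]
[(-2, np.float64(32.7)), (-1, np.float64(32.1)), (0, np.float64(31.3)), (1, np.float64(29.6)), (2, np.float64(28.4)), (3, np.float64(27.1)), (4, np.float64(26.6)), (5, np.float64(26.2)), (6, np.float64(26.2)), (7, np.float64(26.0)), (8, np.float64(26.4)), (9, np.float64(26.7)), (10, np.float64(27.0)), (11, np.float64(27.1)), (12, np.float64(26.4)), (13, np.float64(26.1)), (14, np.float64(25.7)), (15, np.float64(25.4)), (16, np.float64(24.3)), (17, np.float64(23.1)), (18, np.float64(21.9)), (19, np.float64(20.6)), (20, np.float64(18.9)), (21, np.float64(17.6)), (22, np.float64(15.4)), (23, np.float64(13.4)), (24, np.float64(11.3)), (25, np.float64(9.1)), (26, np.float64(6.6)), (27, np.float64(3.7)), (28, np.float64(2
[... 453 characters left out ...]
 np.float64(15.9)), (1, np.float64(16.1)), (2, np.float64(16.5)), (3, np.float64(16.3)), (4, np.float64(16.1)), (5, np.float64(15.7)), (6, np.float64(15.1)), (7, np.float64(14.4)), (8, np.float64(12.9)), (9, np.float64(11.1)), (10, np.float64(9.6)), (11, np.float64(9.5)), (12, np.float64(9.7)), (13, np.float64(10.5)), (14, np.float64(11.1)), (15, np.float64(11.3)), (16, np.float64(11.7)), (17, np.float64(11.7)), (18, np.float64(11.8)), (19, np.float64(11.9)), (20, np.float64(11.6)), (21, np.float64(11.0)), (22, np.float64(10.6)), (23, np.float64(9.9)), (24, np.float64(9.2)), (25, np.float64(9.9)), (26, np.float64(10.8)), (27, np.float64(11.0)), (28, np.float64(10.8)), (29, np.float64(10.3))]
```

```bash
sed -i 's/range(-2,30,1)/range(-12,8,1)/' tilt.py
python3 - <<'E'
import tilt as t, numpy as np
from bench import robot
class F:
    def __init__(s): s.snapshot=robot.snapshot; s.camera_info=robot.camera_info
    def get_obs(s): return {"ee_rot":[0,0,.329],"tool_pos":np.array([.5635-.003*.946,-.0222-.003*.323,.091+.0395-.019])}
t.robot=F(); t.tilt()
w=t.cv2.imread("pics/w10.png").astype(float).mean(2)
T=np.load("T_w10.npy")
# block top rear/front edge rows and widths (z=.143): row-wise dark extent
for r in (165,180,200,220,235):
    c=np.where(w[r,285:345]<45)[0]+285; print(r,c.min(),c.max())
print(t.proj("wrist",t.world((.5635,-.0222,.329),[(x-.002,s*.011,.143) for x in (.02,0,-.02) for s in (1,-1)]),T).round(1).tolist())
E
```

```text
side [(np.float64(33.8), np.float64(-4.0), np.float64(-3.0), np.float64(-1.5)), (np.float64(33.4), np.float64(-3.0), np.float64(-3.0), np.float64(-1.5)), (np.float64(33.3), np.float64(-5.0), np.float64(-3.0), np.float64(-1.5)), (np.float64(32.6), np.float64(-2.0), np.float64(-3.0), np.float64(-1.5)), (np.float64(32.5), np.float64(-4.0), np.float64(-3.0), np.float64(-2.2))]
[(-12, np.float64(14.6)), (-11, np.float64(17.5)), (-10, np.float64(21.1)), (-9, np.float64(23.6)), (-8, np.float64(27.8)), (-7, np.float64(29.5)), (-6, np.float64(31.4)), (-5, np.float64(33.3)), (-4, np.float64(33.8)), (-3, np.float64(33.4)), (-2, np.float64(32.6)), (-1, np.float64(32.0)), (0, np.float64(31.3)), (1, np.float64(29.7)), (2, np.float64(28.4)), (3, np.float64(27.2)), (4, np.float64(26.7)), (5, np.float64(26.3)), (6, np.float64(26.4)), (7, np.float64(26.2))]
scene [(np.float64(16.7), np.float64(2.0), np.float64(-3.0), np.float64(-0.8)), (np.float64(16.6), np.float64(2.0), np.float64(-3.0), np.float64(-1.5)), (np.float64(16.5), np.float64(3.0), np.float64(-3.0), np.float64(-1.5)), (np.float64(16.4), np.float64(4.0), np.float64(-3.0), np.float64(-1.5)), (np.float64(16.3), np.float64(3.0), np.float64(-3.0), np.float64(-0.8))]
[(-12, np.float64(12.0)), (-11, np.float64(12.7)), (-10, np.float64(13.3)), (-9, np.float64(14.0)), (-8, np.float64(14.3)), (-7, np.float64(14.7)), (-6, np.float64(15.1)), (-5, np.float64(15.3)), (-4, np.float64(14.9)), (-3, np.float64(15.0)), (-2, np.float64(15.1)), (-1, np.float64(15.7)), (0, np.float64(16.2)), (1, np.float64(16.3)), (2, np.float64(16.7)), (3, np.float64(16.5)), (4, np.float64(16.4)), (5, np.float64(16.1)), (6, np.float64(15.5)), (7, np.float64(14.8))]
165 299 330
180 300 329
200 299 330
220 300 330
235 312 316
[[297.7, 170.1], [330.2, 170.1], [298.1, 198.6], [329.9, 198.6], [298.4, 225.8], [329.6, 225.8]]
```

The two side fits are ambiguous within a few degrees, so I take one numeric look at the pocket end from above.

Request:
{"method": "arm_command", "body": {"targets": [[0.01,0.08,-0.04,0],[0.015,0.16,-0.08,0],[0.022,0.26,-0.1,0],[0.022,0.26,-0.1,0],[0.022,0.26,-0.1,0],[0.022,0.26,-0.1,0],[0.022,0.26,-0.1,0]]}}

```text
time: 25.3
tool_pos: [0.4144, -0.0704, 0.2501]
ee_rot: [3.141, 0.0, 0.33]
wrist_force: [0.2, -0.3, 0.2]
width: 0.0003
finger_force: 0.0
```

Run:
```python
from h import *
import cv2
T=wristT(); o=robot.get_obs(); print(o["tool_pos"],o["time"])
w=robot.snapshot("wrist"); cv2.imwrite("pics/w11.png",w[:,:,::-1])
box=(.5635,-.0222,.329)
pts={"lip in":(-.088,0,.109),"lip out":(-.108,0,.109),"block rear":(-.032,0,.143),"bar L":(-.06,.012,.103),"bar R":(-.06,-.012,.103),"A end":(.09,0,.103),"bar tail L":(-.086,.012,.103),"bar tail R":(-.086,-.012,.103),"lid L":(-.08,.06,.077),"lid R":(-.08,-.06,.077),"lidfar L":(.08,.06,.077),"lidfar R":(.08,-.06,.077)}
P=proj("wrist",world(box,list(pts.values())),T).round(0).astype(int); print(dict(zip(pts,P.tolist())))
c=P[0][0]; print("col",c,[(r,int(w[r,c].mean())) for r in range(0,300,5)])
for r in range(P[0][1]-30,P[0][1]+26,5): print(r,[int(v) for v in w[r,c-36:c+37:3].mean(1)])
h=cv2.cvtColor(w,cv2.COLOR_RGB2HSV).astype(int); b=(h[:,:,0]>100)&(h[:,:,0]<125)&(h[:,:,1]>130)&(h[:,:,2]>40)
for r in (10,40,70,100,P[8][1]-6): 
    q=np.where(b[r])[0]; print("blue",r,q.min() if len(q) else None,q.max() if len(q) else None)
print("blue rows at cols",[ (k,int(np.where(b[:300,k])[0].max())) for k in (c-60,c-40,c+40,c+60) if b[:300,k].any()])
```

```text
[ 0.41443935 -0.07038234  0.25014894] 25.3
{'lip in': [317, 106], 'lip out': [317, 130], 'block rear': [317, 30], 'bar L': [303, 73], 'bar R': [330, 73], 'A end': [317, -134], 'bar tail L': [303, 104], 'bar tail R': [330, 104], 'lid L': [254, 97], 'lid R': [379, 97], 'lidfar L': [246, -100], 'lidfar R': [388, -100]}
col 317 [(0, 22), (5, 23), (10, 17), (15, 21), (20, 22), (25, 27), (30, 19), (35, 16), (40, 14), (45, 37), (50, 53), (55, 54), (60, 57), (65, 58), (70, 57), (75, 56), (80, 58), (85, 59), (90, 58), (95, 58), (100, 58), (105, 57), (110, 119), (115, 116), (120, 116), (125, 122), (130, 135), (135, 125), (140, 135), (145, 134), (150, 137), (155, 136), (160, 136), (165, 127), (170, 118), (175, 125), (180, 129), (185, 129), (190, 130), (195, 134), (200, 133), (205, 136), (210, 136), (215, 136), (220, 134), (225, 136), (230, 79), (235, 38), (240, 33), (245, 28), (250, 27), (255, 22), (260, 19), (265, 26), (270, 20), (275, 18), (280, 19), (285, 15), (290, 20), (295, 18)]
76 [65, 64, 62, 65, 63, 64, 62, 63, 56, 59, 57, 57, 58, 56, 56, 58, 53, 44, 47, 48, 49, 49, 47, 58, 65]
81 [66,
[... 733 characters left out ...]
 86, 83, 84, 90]
116 [126, 126, 125, 126, 129, 127, 118, 116, 116, 119, 117, 116, 117, 115, 116, 115, 115, 117, 137, 103, 83, 84, 83, 93, 95]
121 [128, 126, 126, 127, 125, 121, 117, 115, 116, 116, 117, 116, 116, 116, 116, 115, 115, 116, 134, 103, 84, 88, 95, 95, 92]
126 [127, 127, 126, 127, 136, 142, 135, 128, 126, 128, 132, 129, 132, 132, 124, 127, 128, 128, 137, 98, 94, 93, 94, 93, 93]
131 [127, 127, 128, 125, 127, 129, 126, 129, 127, 127, 126, 129, 128, 130, 121, 108, 101, 102, 104, 96, 92, 93, 95, 93, 95]
blue 10 252 381
blue 40 253 380
blue 70 254 379
blue 100 None None
blue 91 255 378
blue rows at cols [(np.int64(257), 97), (np.int64(277), 97), (np.int64(357), 97), (np.int64(377), 97)]
```

The bar disappears under the lip, its edges match the level clamped height (z 103), and the lid edge matches the squeezed height (z 77). Handing in.

```bash
python3 -c "
from bench import robot
print(robot.close_job())"
```

```text
the job is handed in; nothing more can be done
None
```

The job is handed in: the lid is seated in the mouth and the clamp bar runs under the pocket lip and the red catch, at the level clamped height in the last wrist-camera images, with the robot clear of everything.

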